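# Build up a stacked heel and bring the top piece to the hover

## Robot

A 6-joint arm with a two-finger parallel gripper is mounted at the origin on the work surface. World frame = base frame: x ahead of the robot, y to its left, z up, the work surface at z = 0. Lengths are in mm, angles in rad, forces in N, time in s.
With the tool pointing down it reaches from about 300 to 775 mm from the base axis. Payload 14.6 kg.
Tool frame: the origin (TCP) lies between the finger pads; the fingertips stand manip.nose_length ahead of it and the grasp point (between the pads) lies 11 mm behind it (manip.nose_length is the distance from the TCP to the fingertips, in mm); z points along the fingers, y is the line along which they close (so a half turn about z gives the same grasp; the last joint's range is limited). The gripper opens to 94 mm and grips with 3 to 60 N. Pads are 16 mm wide; open, the fingers measure 119 mm over their backs; the gripper's body (75 mm by 177 mm) begins 78 mm behind the grasp point.
Start: joints at [-1.226, 0.3, 1.521, -0, 1.321, -0.067], TCP at [220.135, -504.014, 213.446] pointing down, gripper open.
Joint ranges: [-3.03, 3.03], [-0.79, 2.21], [0.23, 2.52], [-1.04, 4.18], [0, 3.07], [-2.55, 2.55]. Speed limits (rad/s): [2.22, 2.22, 2.57, 3.14, 3.14, 3.14].

## Interface

Orientations are given as [roll, pitch, yaw] about the fixed x, y, z axes, in that order (R = Rz(yaw) Ry(pitch) Rx(roll)).
In Python, from cell import manip, cams, job gives the robot as it stands.
- The arm moves only by the tool jog_arm, never from a script. Its argument "commands" is a list of rows, each an object of numbers: "dx", "dy", "dz": the shift along the tool's x, y, z each as a share of 40 mm, from -1 to 1; "ax", "ay", "az": the turn, a rotation vector about the tool's x, y, z each as a share of 10 degrees, from -1 to 1; "gripper": the closure, from 0 (fully open) to 1 (shut). A call has 1 to 10 rows; each row shifts and turns the commanded pose from where the row before left it, along the tool's axes as they then stand; what a row does not reach is not made up. A row lasts 1/8 s, in which the tool goes at most 62.5 mm and 10.7 degrees, less where a joint would pass 70% of its speed; a pose out of reach is approached as far as the arm can. A call with a number of a shift or a turn outside -1 to 1 is refused whole. A call with a gripper value outside its range is refused whole. The fingers move at their own pace and stop on an object; "squeeze" is the grip in N (left out, the last holds). Time passes only in rows, so rows that do not move let the fingers close. It gives the time, the measured TCP pose, the force, the opening and the grip force at its end, in the units of the state.
- manip.read_state(): the state, without advancing time (a new reading comes with each control period).
- cams.camera(name): name is "scene" or "top" or "wrist"; returns a dict with "image" (480x640x3 uint8, red, green, blue), "fx", "fy", "cx", "cy" (pixels), "world_to_cam" (4x4, takes a point from world to camera coordinates). Camera axes: x right, y down, z forward; pixel columns grow to the right and rows downward; lengths in mm; the calibration is good to about 2 mm. The wrist camera is an equidistant fisheye: a pixel r from the principal point sees the ray r / f radians off the axis. A picture is of the moment at which its call begins. There is no depth.
- job.sign_off(): hands the job in; it is judged then, once.
The state is a dict: "clock": time; "joints": joint angles; "qd": joint speeds; "effort": joint torques, N m; "eef_pos": TCP position; "eef_rot": TCP orientation; "wrist_force": force on the tool from outside, world axes, zero at the start; "moment": the same for the moment, N m; "finger_gap": finger opening in mm; "finger_force": force on a finger pad.
Only numpy, scipy, OpenCV 4.12 (cv2) and the standard library are available. Lean on these libraries where they do the work, as an engineer would, in place of code of your own. Each camera call takes 0.05 s, during which the arm holds its last target. There are 200 camera calls.

## Task

Build up the heel of the shoe that is fixed sole-up on the jack: lay (do not drop) two of the three full-size D-shaped lifts flat on its heel seat, one squarely on the other, straight edges towards the toe. Then bring the rubber top piece over them, lined up with the stack the same way round, and stop with it hovering level about 8 mm above the upper lift, never letting it touch the stack or the shoe (cement grabs at the first touch); finish there, still holding it. Leave the third lift and everything else where they lie.

Things in the scene. Friction and masses are not known exactly. Their poses are not given: they have to be found in the camera images.
- shoe: the job: brown shoe on its last, fixed sole-up on a green jack bolted to the bench. Origin on the bench below the heel-seat centre; x to the back of the heel, toe at x = -235. Heel seat: level D patch 59 wide, x = -32 to 30, 165 above the bench. From x = -34 the sole climbs to the ball (x = -110 to -158, 97 wide), 192 above the bench. Jack base 200 x 110, 14 high
- seat (a point): centre of the heel seat, on its surface (165 above the bench), axes as the shoe's: a piece laid right has its origin straight above this point and its x along this x (round back to the back of the heel, straight edge towards the toe)
- board: cream plastic cutting board, fixed, 325 x 290 and 6 thick, its top 6 above the bench; the heel pieces lie on it. Origin on the bench under the middle of the four big pieces (the board reaches from x = -110 to +215 and y = +-145)
- lift_a: one of three alike full-size heel lifts of tan leatherboard, loose on the board: flat D, 56 wide (y), 58 long (x), 10 thick. Origin: on the underside, at the centre of the round end's circle; x points to the round back (edge at x = 28); straight breast edge at x = -30; sides parallel at y = +-28 from x = -30 to 0 (grasp there). About 28 g. Nothing sticks: once laid it stays by weight and friction
- lift_b: one of three alike full-size heel lifts of tan leatherboard, loose on the board: flat D, 56 wide (y), 58 long (x), 10 thick. Origin: on the underside, at the centre of the round end's circle; x points to the round back (edge at x = 28); straight breast edge at x = -30; sides parallel at y = +-28 from x = -30 to 0 (grasp there). About 28 g. Nothing sticks: once laid it stays by weight and friction
- lift_c: one of three alike full-size heel lifts of tan leatherboard, loose on the board: flat D, 56 wide (y), 58 long (x), 10 thick. Origin: on the underside, at the centre of the round end's circle; x points to the round back (edge at x = 28); straight breast edge at x = -30; sides parallel at y = +-28 from x = -30 to 0 (grasp there). About 28 g. Nothing sticks: once laid it stays by weight and friction
- lift_a_back (a point): middle of the round back edge of lift_a, on its underside (28 along x from its origin)
- lift_b_back (a point): middle of the round back edge of lift_b, on its underside (28 along x from its origin)
- lift_c_back (a point): middle of the round back edge of lift_c, on its underside (28 along x from its origin)
- top_piece: the heel's top piece, of black rubber with tread bars across its upper face: flat D, 56 wide (y), 58 long (x), 8 thick. Origin: on the underside, at the centre of the round end's circle; x points to the round back (edge at x = 28); straight breast edge at x = -30; sides parallel at y = +-28 from x = -30 to 0 (grasp there). About 26 g; lies tread up on the board
- top_piece_back (a point): middle of the round back edge of the top piece, on its underside (28 along x from its origin)
- small_lift: bystander: a smaller lift of tan leatherboard (38 wide, 40 long, 10 thick) for another shoe, at the far end of the cutting board
- cement_pot: bystander: cream cement pot, a 100 x 82 box up to 98 high and a little cup on a 165 x 95 foot, standing near the robot between board and shoe; origin under its middle
- spare_last: bystander: olive plastic shoe last standing on its sole, 267 long (x; heel at x = +32, toe at x = -235), 90 wide, up to 96 high at the heel end, lying between board and shoe; origin on the bench below its heel
- mate_shoe: bystander: the finished other shoe of the pair on its last, upright, 267 long, 120 high; beyond the jack; origin on the bench below its heel, x to the back of its heel
- squeeze_bottle: bystander: blue bottle, 62 across, 130 high
- tack_tin: bystander: open round tin, 66 across, 45 high
- hammer: bystander: hammer, 260 long, lying along its x; near the robot
Not all that is in view belongs to the job. What is shaped like the lift_b but blue is not meant.

How it is judged (in metres and radians):
On the way, in this order (a step that is already met when the one before it is completed fails the run):
1. one full-size lift lies released, flat and square on the heel seat ((distance of lift_a from where it was at the start of the episode below 0.03 m or (horizontal distance between lift_a and seat below 0.006 m and angle between the x axis of lift_a and the x axis of seat, either way round below 0.12 rad and x of lift_a_back in the frame of seat above 0.015 m and angle between lift_a's own z axis and vertical below 0.08 rad and linear speed of lift_a below 0.02 m/s and contact force between the fingers and lift_a below 0.5 N)) and (distance of lift_b from where it was at the start of the episode below 0.03 m or (horizontal distance between lift_b and seat below 0.006 m and angle between the x axis of lift_b and the x axis of seat, either way round below 0.12 rad and x of lift_b_back in the frame of seat above 0.015 m and angle between lift_b's own z axis and vertical below 0.08 rad and linear speed of lift_b below 0.02 m/s and contact force between the fingers and lift_b below 0.5 N)) and (distance of lift_c from where it was at the start of the episode below 0.03 m or (horizontal distance between lift_c and seat below 0.006 m and angle between the x axis of lift_c and the x axis of seat, either way round below 0.12 rad and x of lift_c_back in the frame of seat above 0.015 m and angle between lift_c's own z axis and vertical below 0.08 rad and linear speed of lift_c below 0.02 m/s and contact force between the fingers and lift_c below 0.5 N)) and (z of lift_a in the frame of seat between -0.003 and 0.003 m or z of lift_b in the frame of seat between -0.003 and 0.003 m or z of lift_c in the frame of seat between -0.003 and 0.003 m)), for 0.2 s.
2. a second lift lies released, flat and square on the first; the third is left where it was (all of step 1 and (z of lift_a in the frame of seat between 0.007 and 0.013 m or z of lift_b in the frame of seat between 0.007 and 0.013 m or z of lift_c in the frame of seat between 0.007 and 0.013 m)), for 0.2 s.
At the end, for the whole second after the job is handed in: Two lifts lie stacked on the heel seat, released, at rest, the third within 30 mm of its start; the top piece is held still, its underside 2-15 mm above the upper lift, touching neither lifts nor shoe. All three level, within 6 mm and 0.12 rad of the seat, the right way round (all of step 2 and horizontal distance between top_piece and seat below 0.006 m and angle between the x axis of top_piece and the x axis of seat, either way round below 0.12 rad and x of top_piece_back in the frame of seat above 0.015 m and angle between top_piece's own z axis and vertical below 0.08 rad and z of top_piece in the frame of seat between 0.022 and 0.035 m and contact force between the fingers and top_piece above 1 N and linear speed of top_piece below 0.02 m/s and contact force between top_piece and lift_a below 0.3 N and contact force between top_piece and lift_b below 0.3 N and contact force between top_piece and lift_c below 0.3 N and contact force between top_piece and shoe below 0.3 N); the arm keeps its last pose, push and grip.
It fails at once if a lift is dropped: it falls free of the fingers at over 0.7 m/s ((linear speed of lift_a above 0.7 m/s and contact force between the fingers and lift_a below 0.1 N) or (linear speed of lift_b above 0.7 m/s and contact force between the fingers and lift_b below 0.1 N) or (linear speed of lift_c above 0.7 m/s and contact force between the fingers and lift_c below 0.1 N)).
It fails at once if the top piece touches a lift or the shoe (contact force between top_piece and lift_a above 0.3 N or contact force between top_piece and lift_b above 0.3 N or contact force between top_piece and lift_c above 0.3 N or contact force between top_piece and shoe above 0.3 N).
It fails at once if a bystander is moved by more than 30 mm (distance of any of small_lift, cement_pot, spare_last, mate_shoe, squeeze_bottle, tack_tin, hammer from where it was at the start of the episode above 0.03 m).
It also fails if it takes over 72 s, if anything falls off the work surface, if the arm or the gripper's body presses on something with over 40 N, if the wrist force passes 120 N, or if a joint passes its speed limit or range.

## Working session

There is one attempt and no reset: what is moved stays moved. The work goes in short steps, Python scripts to look and compute and a tool call to move; the robot and the scene stay as the last step left them, time stands still between calls to the robot, and variables do not carry over. Pictures are saved under pics/ and viewed, at most 11 in all, crops included, and the job is handed in when it is done.

Besides the shell and the picture viewer there is one more tool, called as a command line: name --argument value ..., lists and objects as JSON in quotes. jog_arm: Moves the arm, as the interface text tells. Shift numbers are shares of 40 mm and turn numbers shares of 10 degrees, none past 1 either way. Its arguments: {"type":"object","properties":{"commands":{"type":"array"},"squeeze":{"type":"number"}},"required":["commands"]}

```bash
mkdir -p pics
python3 - <<'E'
from cell import manip,cams,job
import cv2,numpy as np
print(manip.read_state(), manip.nose_length)
for n in ["scene","top"]:
    c=cams.camera(n); cv2.imwrite(f"pics/{n}0.png",c["image"][:,:,::-1]); print(n,c["fx"],c["fy"],c["cx"],c["cy"],np.round(c["world_to_cam"],3).tolist())
E
```

```text
{'clock': 0.0, 'joints': array([-1.22557670e+00,  3.00443977e-01,  1.52161885e+00, -1.56884477e-05,
        1.32071033e+00, -6.66086215e-02]), 'qd': array([-0.00083702, -0.00062234, -0.00082436, -0.00028647,  0.00105053,
        0.00109991]), 'effort': array([-2.74365530e-04, -5.31813276e+01, -3.52740777e+01,  7.08101084e-02,
        2.43779970e-02, -1.03268655e-04]), 'eef_pos': array([ 220.05392878, -503.76271331,  212.88523191]), 'eef_rot': array([-3.14041376e+00, -6.34111718e-05,  4.11832104e-01]), 'wrist_force': array([-0.30397057, -0.87074672, -0.8732385 ]), 'moment': array([0.04705487, 0.012441  , 0.04262864]), 'finger_force': 0.0, 'finger_gap': 93.81744770501322} 8.0
scene 574.6613876743124 574.6613876743124 318.55682553751853 234.88992084030173 [[0.848, 0.53, 0.014, -421.286], [0.451, -0.707, -0.545, -176.062], [-0.279, 0.469, -0.838, 1445.677], [0.0, 0.0, 0.0, 1.0]]
top 474.11883165136595 474.11883165136595 319.7183987822762 247.23538400257627 [[-0.014, -1.0, 0.022, -27.3], [-0.981, 0.009, -0.191, 507.203], [0.191, -0.025, -0.981, 1195.487], [0.0, 0.0, 0.0, 1.0]]
```

View pics/scene0.png

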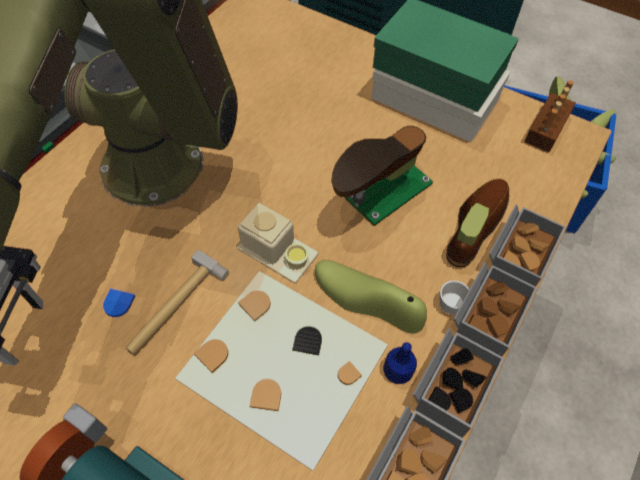

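View pics/top0.png

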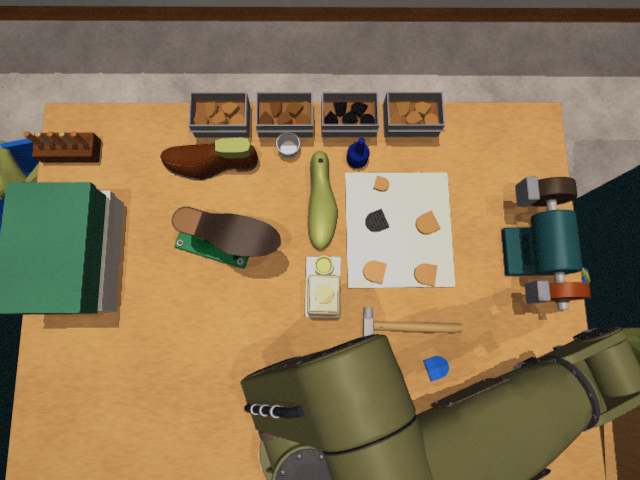

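```bash
cat > h.py <<'E'
from cell import manip,cams,job
import cv2,numpy as np
from math import *
def ray(c,uv):
    uv=np.atleast_2d(np.asarray(uv,float)); x=(uv[:,0]-c["cx"])/c["fx"]; y=(uv[:,1]-c["cy"])/c["fy"]
    if c.get("fish"):
        r=np.hypot(x,y)+1e-12; d=np.c_[x/r*np.sin(r),y/r*np.sin(r),np.cos(r)]
    else: d=np.c_[x,y,np.ones(len(x))]
    T=np.asarray(c["world_to_cam"]); R=T[:3,:3]; return -R.T@T[:3,3], d@R
def plane(c,uv,z):
    o,d=ray(c,uv); return (o+d*((z-o[2])/d[:,2])[:,None])[:,:2]
def proj(c,P):
    T=np.asarray(c["world_to_cam"]); q=np.atleast_2d(P)@T[:3,:3].T+T[:3,3]
    if c.get("fish"):
        s=np.hypot(q[:,0],q[:,1])+1e-12; th=np.arctan2(s,q[:,2]); x,y=q[:,0]/s*th,q[:,1]/s*th
    else: x,y=q[:,0]/q[:,2],q[:,1]/q[:,2]
    return np.c_[x*c["fx"]+c["cx"],y*c["fy"]+c["cy"]]
def shot(n):
    c=dict(cams.camera(n)); c["fish"]=n=="wrist"; c["bgr"]=np.ascontiguousarray(c["image"][:,:,::-1]); c["hsv"]=cv2.cvtColor(c["bgr"],cv2.COLOR_BGR2HSV); return c
def dfit(P):
    "D from metric contour: origin, yaw of x, size"
    P=P.astype(np.float32)
    m=cv2.moments(P.reshape(-1,1,2)); ce=np.array([m["m10"],m["m01"]])/m["m00"]
    (cx,cy),sz,a=cv2.minAreaRect(P); B=cv2.boxPoints(((cx,cy),sz,a))
    d=np.array([np.min(np.hypot(*(P-b).T)) for b in B])
    s=[d[i]+d[(i+1)%4] for i in range(4)]; i=int(np.argmin(s))
    breast=(B[i]+B[(i+1)%4])/2; x=np.array([cx,cy])-breast; yaw=atan2(x[1],x[0]); u=x/np.hypot(*x)
    return ce+3.63*u, yaw, sz, breast+30*u, m["m00"]
def conts(mask,amin):
    return [k[:,0,:] for k in cv2.findContours(mask,cv2.RETR_EXTERNAL,cv2.CHAIN_APPROX_NONE)[0] if cv2.contourArea(k)>amin]
E
python3 - <<'E'
from h import *
for n in ["top","scene"]:
    c=shot(n); H=c["hsv"]
    print(n,"cam at",ray(c,[0,0])[0].round(), [H[p[1],p[0]].tolist() for p in ([(425,273),(376,220),(188,220),(400,200)] if n=="top" else [(265,394),(307,342),(410,138),(290,430)])])
    m=cv2.inRange(H,(5,90,120),(20,255,255)); k=cv2.inRange(H,(0,0,0),(180,255,70))
    W=np.zeros_like(m); W[(slice(175,286),slice(348,452)) if n=="top" else (slice(285,440),slice(185,375))]=255
    # restrict to inside the board
    for nm,mm,z in (("tan",m,16),("blk",k,14)):
        for q in conts(mm&W,60):
            o,y,sz,b,A=dfit(plane(c,q+0.0,z)); print(nm,q.mean(0).round(),o.round(1),b.round(1),round(y,3),np.round(sz,1),round(A))
c=shot("top"); cv2.imwrite("pics/heel.png",cv2.resize(c["bgr"][185:285,150:310],None,fx=5,fy=5,interpolation=cv2.INTER_CUBIC))
print(plane(c,[[172,215],[203,222],[278,243]],165), plane(c,[[323,290],[435,368],[390,325]],50))
E
```

```text
top cam at [ 269.   -3. 1271.] [[15, 135, 199], [169, 40, 51], [13, 133, 163], [28, 15, 204]]
tan [426. 274.] [ 439.4 -313.9] [ 439.6 -313.8] 1.36 [57.5 55.6] 2619
tan [375. 271.] [ 448.1 -176.1] [ 448.4 -175.6] 1.307 [56. 56.] 2587
tan [427. 223.] [ 576.8 -325.7] [ 576.8 -325.6] 1.973 [55.8 57.9] 2681
tan [381. 183.] [ 691.1 -210.8] [ 688.5 -218.3] -1.915 [38.6 37. ] 1191
tan [450. 198.] [ 676.  -394.9] [ 648.7 -369.7] 1.504 [  8.4 138.4] 541
blk [377. 221.] [ 584.3 -186.5] [ 583.8 -185.2] 1.93 [52.6 54.5] 2355
scene cam at [ 840. -579. 1122.] [[16, 124, 191], [30, 6, 46], [14, 162, 124], [39, 13, 202]]
tan [215. 423.] [ 522.7 -429.2] [ 533.3 -428.9] -1.569 [189.6  79. ] 7405
tan [266. 396.] [ 580.4 -326.3] [ 580.6 -326.6] 1.996 [55.6 58.3] 2725
tan [361. 412.] [ 759.5 -264.4] [ 763.  -251.1] 0.001 [ 67.  162.2] 5351
tan [348. 374.] [ 694.4 -210.9] [ 692.2 -218.4] -1.892 [39.9 37.7] 1253
tan [255. 303.] [ 451.5 -176.8] [ 451.5 -176.1] 1.336 [56.9 56.9] 2756
tan [334. 306.] [595.7 -91.8] [590.1 -79.5] 1.571 [ 38.1 218.1] 5062
tan [209. 324.] [ 384.5 -264.1] [ 418.6 -258.1] -2.766 [120.5 200.4] 14049
blk [308. 341.] [ 587.9 -187. ] [ 587.6 -186.2] 1.946 [52.5 55.7] 2450
[[566.20437896 321.91402257]
 [548.35933231 247.61628152]
 [495.51685478  68.6857592 ]] [[ 394.27625443  -40.11691947]
 [ 194.78932773 -318.69672437]
 [ 302.91985282 -209.73206569]]
```

View pics/heel.png

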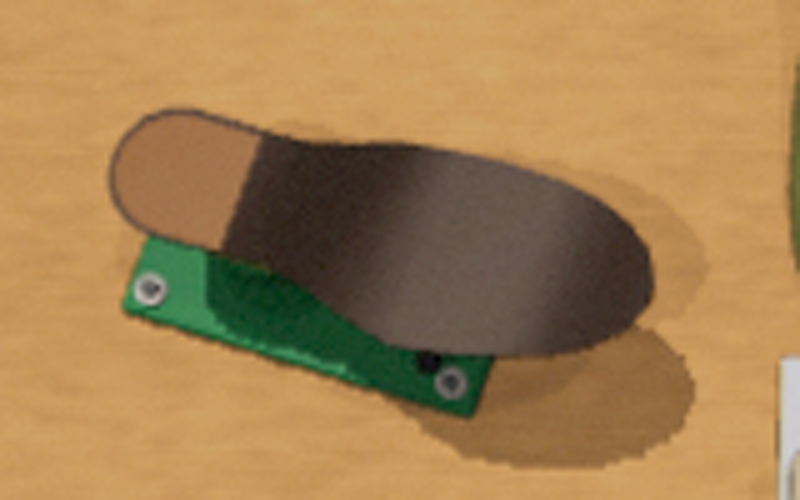

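```bash
cat >> h.py <<'E'
def plan(x,y,z,yaw):
    s=manip.read_state(); p=s["eef_pos"]; w=s["eef_rot"]; dy=(yaw-w[2]+pi)%(2*pi)-pi
    d=np.array([x,y,z])-p; t=np.array([cos(yaw)*d[0]+sin(yaw)*d[1], sin(yaw)*d[0]-cos(yaw)*d[1], -d[2]])/40
    print("now",p.round(1),w.round(3),"gap",round(s["finger_gap"],1),"az total",round(-degrees(dy)/10,2),"then dx dy dz",t.round(3))
E
python3 - <<'E'
from h import *
plan(450,-176.5,150,1.32)
for n,W in (("top",(slice(195,250),slice(165,215))),("scene",(slice(120,175),slice(380,430)))):
    c=shot(n); m=cv2.inRange(c["hsv"],(5,90,90),(18,255,255))
    w=np.zeros_like(m); w[W]=255
    c2=conts(m&w,100)
    for q in c2:
        P=plane(c,q,165.); o,y,sz,b,A=dfit(P); print(n,q.mean(0),o.round(1),b.round(1),round(y,3),np.round(sz,1),round(A))
E
```

```text
now [ 220.1 -503.9  213.2] [-3.141 -0.     0.412] gap 94.1 az total -5.2 then dx dy dz [9.356 3.536 1.58 ]
top [184.28502415 218.352657  ] [567.9 288.4] [550. 309.] -1.542 [134.1 117.5] 9844
scene [411.16748768 140.37931034] [550.7 286.6] [577.1 272.4] -2.688 [111.8 157.7] 9119
```

jog_arm --commands '[{"az":-0.87,"gripper":0},{"az":-0.87},{"az":-0.87},{"az":-0.87},{"az":-0.86},{"az":-0.86}]'

```text
schema error: expected keys dx, dy, dz, ax, ay, az, gripper
```

jog_arm --commands '[{"dx":0.936,"dy":0.354},{"dx":0.936,"dy":0.354},{"dx":0.936,"dy":0.354},{"dx":0.936,"dy":0.354},{"dx":0.936,"dy":0.354},{"dx":0.936,"dy":0.354,"dz":0.3},{"dx":0.936,"dy":0.354,"dz":0.3},{"dx":0.936,"dy":0.354,"dz":0.3},{"dx":0.936,"dy":0.354,"dz":0.3},{"dx":0.936,"dy":0.354,"dz":0.3}]'

```text
schema error: expected keys dx, dy, dz, ax, ay, az, gripper
```

Run:
```python
from h import *
plan(450,-176.5,150,1.32)
c=shot("wrist"); cv2.imwrite("pics/w1.png",c["bgr"]); print(c["fx"],c["cx"],c["cy"],ray(c,[c["cx"],c["cy"]]))
m=cv2.inRange(c["hsv"],(5,90,100),(20,255,255))
for q in conts(m,300):
    if len(q)<600:
        o,y,sz,b,A=dfit(plane(c,q,16.)); print(q.mean(0).round(),o.round(1),b.round(1),round(y,3),np.round(sz,1),round(A))
```

```text
now [ 220.1 -504.   213.3] [-3.141 -0.     0.412] gap 93.9 az total -5.2 then dx dy dz [9.357 3.536 1.583]
371.64829954431775 317.5811977220226 241.05125436364887 (array([ 281.4021029 , -477.01589331,  383.99376577]), array([[-0.21243053, -0.09171538, -0.97286256]]))
[562. 115.] [ 458.  -715.3] [ 444.3 -714.5] 0.005 [ 76.8 160.4] 9561
```

View pics/w1.png

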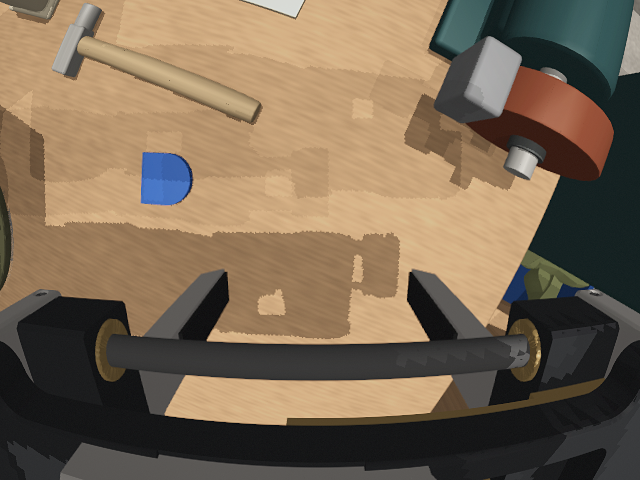

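jog_arm --commands '[{"dx":0,"dy":0,"dz":0,"ax":0,"ay":0,"az":-0.87,"gripper":0},{"dx":0,"dy":0,"dz":0,"ax":0,"ay":0,"az":-0.87,"gripper":0},{"dx":0,"dy":0,"dz":0,"ax":0,"ay":0,"az":-0.87,"gripper":0},{"dx":0,"dy":0,"dz":0,"ax":0,"ay":0,"az":-0.87,"gripper":0},{"dx":0,"dy":0,"dz":0,"ax":0,"ay":0,"az":-0.86,"gripper":0},{"dx":0,"dy":0,"dz":0,"ax":0,"ay":0,"az":-0.86,"gripper":0}]'

```text
clock: 1.15
eef_pos: [220.1, -504.0, 213.4]
eef_rot: [-3.142, -0.0, 1.324]
wrist_force: [-0.8, -0.3, 0.0]
finger_gap: 94.1
finger_force: 0.0
```

jog_arm --commands '[{"dx":0.95,"dy":0.44,"dz":0,"ax":0,"ay":0,"az":0,"gripper":0},{"dx":0.95,"dy":0.44,"dz":0,"ax":0,"ay":0,"az":0,"gripper":0},{"dx":0.95,"dy":0.44,"dz":0,"ax":0,"ay":0,"az":0,"gripper":0},{"dx":0.95,"dy":0.44,"dz":0,"ax":0,"ay":0,"az":0,"gripper":0},{"dx":0.95,"dy":0.44,"dz":0,"ax":0,"ay":0,"az":0,"gripper":0},{"dx":0.95,"dy":0.44,"dz":0,"ax":0,"ay":0,"az":0,"gripper":0},{"dx":0.95,"dy":0.44,"dz":0,"ax":0,"ay":0,"az":0,"gripper":0},{"dx":0.95,"dy":0.44,"dz":0,"ax":0,"ay":0,"az":0,"gripper":0},{"dx":0,"dy":0,"dz":0,"ax":0,"ay":0,"az":0,"gripper":0}]'

```text
clock: 2.28
eef_pos: [433.2, -242.9, 213.4]
eef_rot: [3.142, -0.0, 1.323]
wrist_force: [0.1, -0.6, 0.0]
finger_gap: 94.1
finger_force: 0.0
```

```bash
cat > look.py <<'E'
from h import *
import sys
c=shot("wrist"); cv2.imwrite("pics/%s.png"%sys.argv[1],c["bgr"])
m=cv2.inRange(c["hsv"],(5,90,100),(20,255,255)); k=cv2.inRange(c["hsv"],(0,0,0),(180,255,75)); m[260:]=0;k[260:]=0
for nm,mm,z in (("tan",m,16.),("blk",k,14.)):
  for q in conts(mm,250):
    P=plane(c,q,z); o,y,sz,b,A=dfit(P)
    if max(sz)<75: print(nm,q.mean(0).round(),o.round(1),b.round(1),round(y,3),np.round(sz,1),round(A))
E
python3 look.py w2; python3 -c "
from h import *
plan(450,-176.5,150,1.32)"
```

```text
tan [467. 252.] [ 583.7 -309.2] [ 589.7 -293.5] 1.309 [23.6 58.8] 982
tan [318. 158.] [ 449.3 -177.4] [ 450.3 -176.2] 1.315 [56.4 54.5] 2557
tan [537. 135.] [ 692.9 -210.6] [ 690.2 -218.7] -1.902 [39.4 38. ] 1246
blk [449. 137.] [ 585.2 -186.6] [ 585.  -186.4] 1.938 [56.6 56.9] 2793
now [ 432.5 -244.   213.4] [-3.141  0.     1.321] gap 94.1 az total 0.01 then dx dy dz [1.743 0.006 1.585]
```

View pics/w2.png

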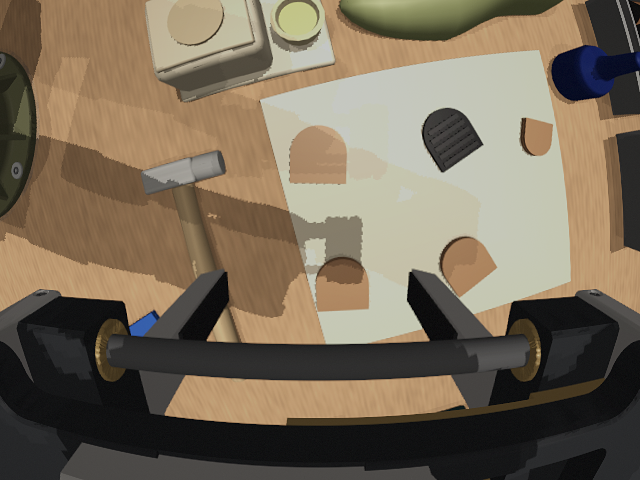

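```bash
python3 -c "
from h import *
plan(446.8,-188.4,16,1.315)"
```

```text
now [ 432.5 -244.   213.4] [-3.141  0.     1.321] gap 94.1 az total 0.04 then dx dy dz [ 1.435 -0.005  4.935]
```

jog_arm --commands '[{"dx":0.72,"dy":0,"dz":0.5,"ax":0,"ay":0,"az":0.04,"gripper":0},{"dx":0.715,"dy":0,"dz":0.8,"ax":0,"ay":0,"az":0,"gripper":0},{"dx":0,"dy":0,"dz":0.9,"ax":0,"ay":0,"az":0,"gripper":0},{"dx":0,"dy":0,"dz":0.9,"ax":0,"ay":0,"az":0,"gripper":0},{"dx":0,"dy":0,"dz":0.9,"ax":0,"ay":0,"az":0,"gripper":0},{"dx":0,"dy":0,"dz":0.5,"ax":0,"ay":0,"az":0,"gripper":0},{"dx":0,"dy":0,"dz":0.43,"ax":0,"ay":0,"az":0,"gripper":0},{"dx":0,"dy":0,"dz":0,"ax":0,"ay":0,"az":0,"gripper":0}]'

```text
clock: 3.32
eef_pos: [446.0, -189.9, 15.6]
eef_rot: [-3.141, -0.0, 1.311]
wrist_force: [0.7, -0.0, 0.9]
finger_gap: 94.1
finger_force: 0.0
```

jog_arm --commands '[{"dx":0,"dy":0,"dz":0,"ax":0,"ay":0,"az":0,"gripper":0.3},{"dx":0,"dy":0,"dz":0,"ax":0,"ay":0,"az":0,"gripper":0.5},{"dx":0,"dy":0,"dz":0,"ax":0,"ay":0,"az":0,"gripper":0.6},{"dx":0,"dy":0,"dz":0,"ax":0,"ay":0,"az":0,"gripper":0.6},{"dx":0,"dy":0,"dz":0,"ax":0,"ay":0,"az":0,"gripper":0.6}]' --squeeze 15

```text
clock: 3.95
eef_pos: [446.7, -189.1, 16.4]
eef_rot: [3.141, 0.0, 1.312]
wrist_force: [-1.1, 0.5, 1.3]
finger_gap: 55.7
finger_force: 15.0
```

jog_arm --commands '[{"dx":0,"dy":0,"dz":-0.4,"ax":0,"ay":0,"az":0,"gripper":0.6},{"dx":0,"dy":0,"dz":-0.9,"ax":0,"ay":0,"az":0,"gripper":0.6},{"dx":0,"dy":0,"dz":-1,"ax":0,"ay":0,"az":0,"gripper":0.6},{"dx":0,"dy":0,"dz":-1,"ax":0,"ay":0,"az":0,"gripper":0.6},{"dx":0,"dy":0,"dz":-1,"ax":0,"ay":0,"az":0,"gripper":0.6},{"dx":0.4,"dy":0,"dz":-1,"ax":0,"ay":0,"az":0,"gripper":0.6}]'

```text
clock: 4.7
eef_pos: [450.3, -173.7, 230.7]
eef_rot: [3.141, 0.0, 1.311]
wrist_force: [0.0, -0.5, -0.1]
finger_gap: 55.9
finger_force: 15.0
```

jog_arm --commands '[{"dx":0.8,"dy":-0.03,"dz":-0.9,"ax":0,"ay":0,"az":0,"gripper":0.6},{"dx":1,"dy":-0.03,"dz":-0.4,"ax":0,"ay":0,"az":0,"gripper":0.6},{"dx":1,"dy":-0.03,"dz":0,"ax":0,"ay":0,"az":0,"gripper":0.6},{"dx":1,"dy":-0.03,"dz":0,"ax":0,"ay":0,"az":0,"gripper":0.6},{"dx":1,"dy":-0.03,"dz":0,"ax":0,"ay":0,"az":0,"gripper":0.6},{"dx":1,"dy":-0.03,"dz":0,"ax":0,"ay":0,"az":0,"gripper":0.6},{"dx":1,"dy":-0.03,"dz":0,"ax":0,"ay":0,"az":0,"gripper":0.6},{"dx":1,"dy":-0.03,"dz":0,"ax":0,"ay":0,"az":0,"gripper":0.6},{"dx":0.8,"dy":-0.03,"dz":0,"ax":0,"ay":0,"az":0,"gripper":0.6},{"dx":0.8,"dy":-0.03,"dz":0,"ax":0,"ay":0,"az":0,"gripper":0.6}]'

```text
clock: 5.95
eef_pos: [535.0, 194.1, 281.4]
eef_rot: [3.141, -0.0, 1.313]
wrist_force: [0.0, -0.1, -0.3]
finger_gap: 56.1
finger_force: 15.0
```

jog_arm --commands '[{"dx":0,"dy":0,"dz":0,"ax":0,"ay":0,"az":0,"gripper":0.6},{"dx":0,"dy":0,"dz":0,"ax":0,"ay":0,"az":0,"gripper":0.6}]'

```text
clock: 6.2
eef_pos: [534.9, 192.5, 280.8]
eef_rot: [3.141, 0.0, 1.312]
wrist_force: [-0.1, 0.1, -0.4]
finger_gap: 55.8
finger_force: 15.0
```

Run:
```python
from h import *
c=shot("wrist"); cv2.imwrite("pics/w3.png",c["bgr"])
print(ray(c,[0,0])[0], proj(c,[[557,283,165]]))
x,y=proj(c,[[557,283,165]])[0].astype(int); print(c["hsv"][y,x])
```

```text
[551.98511199 257.30848218 451.5050462 ] [[315.21875833 120.60952342]]
[ 15  83 196]
```

View pics/w3.png

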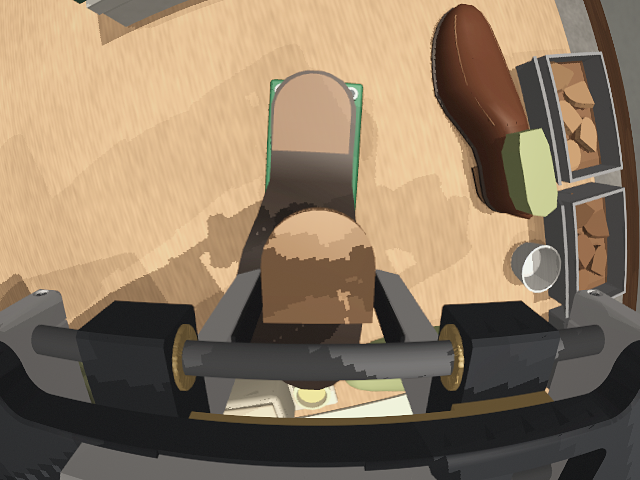

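```bash
cat > seat.py <<'E'
from h import *
def flood(c,pt,lo=10,hi=10,y0=0):
    b=cv2.medianBlur(c["bgr"],3); m=np.zeros((482,642),np.uint8)
    cv2.floodFill(b,m,pt,(0,0,0),(lo,)*3,(hi,)*3,4|(255<<8)|cv2.FLOODFILL_MASK_ONLY|cv2.FLOODFILL_FIXED_RANGE)
    m=cv2.morphologyEx(m[1:-1,1:-1],cv2.MORPH_CLOSE,np.ones((5,5))); m=cv2.morphologyEx(m,cv2.MORPH_OPEN,np.ones((5,5)))
    return max(conts(m,50),key=len,default=None)
def rep(c,pt,z,t):
    q=flood(c,pt,t,t)
    o,y,sz,b,A=dfit(plane(c,q,z)); print(pt,t,q.min(0),q.max(0),o.round(1),b.round(1),round(y,3),np.round(sz,1),round(A)); return q
E
python3 - <<'E'
from seat import *
c=shot("wrist"); H=c["bgr"]
print([H[112,x].tolist() for x in (250,262,300,320,340,358,380)],[H[y,312].tolist() for y in (50,66,74,80,100,140,155,165)],[H[230,x].tolist() for x in (240,258,270,318,365,380)],H[300,318],H[270,318])
for t in (15,20,25,30,40): rep(c,(312,112),165.,t)
E
```

```text
[[145, 188, 224], [140, 184, 220], [132, 161, 196], [133, 163, 197], [136, 166, 200], [129, 167, 114], [155, 200, 236]] [[140, 183, 219], [146, 190, 226], [134, 164, 199], [134, 162, 196], [133, 163, 197], [133, 162, 197], [98, 107, 119], [79, 90, 101]] [[100, 135, 169], [43, 47, 54], [40, 46, 53], [143, 184, 222], [130, 171, 208], [139, 182, 218]] [ 71 100 133] [ 60  85 115]
(312, 112) 15 [272  74] [350 152] [556.8 291.3] [556.4 289.9] 1.249 [60.5 58.5] 3114
(312, 112) 20 [272  74] [350 152] [556.8 291.2] [556.3 289.9] 1.252 [60.5 58.7] 3128
(312, 112) 25 [272  74] [350 152] [556.8 291.2] [556.3 289.8] 1.252 [60.6 58.9] 3143
(312, 112) 30 [272  73] [350 152] [556.7 291.3] [556.3 289.8] 1.254 [61.2 58.9] 3159
(312, 112) 40 [272  73] [350 153] [556.7 291.2] [556.2 289.5] 1.254 [61.5 59.1] 3188
```

```bash
cat >> seat.py <<'E'
def tcol(p,s):  # point in tool x,y
    a=s["eef_rot"][2]; d=p-s["eef_pos"][:2]; return np.c_[d[:,0]*cos(a)+d[:,1]*sin(a), d[:,0]*sin(a)-d[:,1]*cos(a)].round(1)
E
python3 - <<'E'
from seat import *
c=shot("wrist"); H=c["bgr"]; s=manip.read_state()
print([(y,H[y,290].tolist()) for y in range(316,330)]); print([(y,H[y,318].tolist()) for y in range(202,216)])
print(tcol(plane(c,[[263.,322.5],[318,323],[373,322.5],[318,211],[318,208]],280.4),s))
t=shot("top"); P=plane(t,[[202.6,212.4],[194.4,235]],165.); print(P, atan2(*(P[0]-P[1])[::-1])+pi/2)
q=flood(t,(186,220),25,25)
o,y,sz,b,A=dfit(plane(t,q,165.)); print(q.min(0),q.max(0),o,b,y,sz,A)
E
```

```text
[(316, [70, 98, 131]), (317, [71, 100, 132]), (318, [70, 99, 131]), (319, [70, 98, 131]), (320, [70, 99, 131]), (321, [72, 101, 133]), (322, [65, 92, 123]), (323, [45, 63, 84]), (324, [26, 30, 35]), (325, [30, 34, 41]), (326, [29, 34, 40]), (327, [29, 34, 40]), (328, [29, 34, 41]), (329, [29, 33, 40])]
[(202, [51, 60, 71]), (203, [50, 59, 70]), (204, [51, 60, 71]), (205, [52, 61, 71]), (206, [44, 53, 63]), (207, [38, 53, 70]), (208, [47, 70, 93]), (209, [59, 84, 111]), (210, [94, 127, 161]), (211, [154, 194, 231]), (212, [149, 189, 226]), (213, [147, 187, 225]), (214, [148, 188, 224]), (215, [148, 188, 225])]
[[-16.4 -28.1]
 [-16.4   0.1]
 [-16.5  28.2]
 [ 40.8   0.1]
 [ 42.2   0.1]]
[[572.06872518 249.35167251]
 [516.74125141 266.87609494]] 1.2640533854671285
[143 143] [230 235] [608.79347353 290.37060423] [648.2237408  235.43761163] 1.8275850567930645 (201.43777465820312, 179.8689422607422) 11899.094599275384
```

```bash
python3 -c "
from h import *
plan(552.8,279.1,190,1.255)"
```

```text
now [535.1 192.2 280.6] [ 3.141 -0.     1.311] gap 55.7 az total 0.32 then dx dy dz [ 2.201 -0.255  2.266]
```

jog_arm --commands '[{"dx":0,"dy":0,"dz":0,"ax":0,"ay":0,"az":0.32,"gripper":0.6},{"dx":0.55,"dy":-0.06,"dz":0,"ax":0,"ay":0,"az":0,"gripper":0.6},{"dx":0.55,"dy":-0.065,"dz":0,"ax":0,"ay":0,"az":0,"gripper":0.6},{"dx":0.55,"dy":-0.065,"dz":0,"ax":0,"ay":0,"az":0,"gripper":0.6},{"dx":0.55,"dy":-0.065,"dz":0.4,"ax":0,"ay":0,"az":0,"gripper":0.6},{"dx":0,"dy":0,"dz":0.9,"ax":0,"ay":0,"az":0,"gripper":0.6},{"dx":0,"dy":0,"dz":0.6,"ax":0,"ay":0,"az":0,"gripper":0.6},{"dx":0,"dy":0,"dz":0.36,"ax":0,"ay":0,"az":0,"gripper":0.6},{"dx":0,"dy":0,"dz":0,"ax":0,"ay":0,"az":0,"gripper":0.6},{"dx":0,"dy":0,"dz":0,"ax":0,"ay":0,"az":0,"gripper":0.6}]'

```text
clock: 7.65
eef_pos: [553.1, 280.1, 191.0]
eef_rot: [3.14, -0.001, 1.257]
wrist_force: [0.1, 0.5, 0.7]
finger_gap: 55.7
finger_force: 15.0
```

Run:
```python
from seat import *
c=shot("wrist"); cv2.imwrite("pics/w4.png",c["bgr"][180:340,200:440].repeat(3,0).repeat(3,1))
plan(552.8,279.1,175.5,1.255)
```

```text
now [553.1 280.1 191.1] [ 3.140e+00 -1.000e-03  1.257e+00] gap 55.9 az total 0.01 then dx dy dz [-0.025  0.     0.39 ]
```

View pics/w4.png

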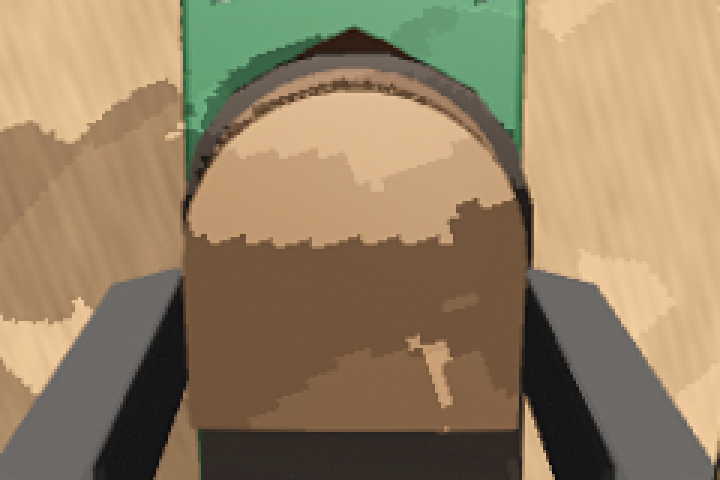

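jog_arm --commands '[{"dx":-0.025,"dy":0,"dz":0.2,"ax":0,"ay":0,"az":0,"gripper":0.6},{"dx":0,"dy":0,"dz":0.1,"ax":0,"ay":0,"az":0,"gripper":0.6},{"dx":0,"dy":0,"dz":0.06,"ax":0,"ay":0,"az":0,"gripper":0.6},{"dx":0,"dy":0,"dz":0.025,"ax":0,"ay":0,"az":0,"gripper":0.6},{"dx":0,"dy":0,"dz":0,"ax":0,"ay":0,"az":0,"gripper":0.6},{"dx":0,"dy":0,"dz":0,"ax":0,"ay":0,"az":0,"gripper":0.6}]'

```text
clock: 8.45
eef_pos: [552.4, 278.9, 175.2]
eef_rot: [3.141, -0.0, 1.257]
wrist_force: [-3.0, -1.2, 6.4]
finger_gap: 56.1
finger_force: 15.0
```

jog_arm --commands '[{"dx":0,"dy":0,"dz":0,"ax":0,"ay":0,"az":0,"gripper":0.38},{"dx":0,"dy":0,"dz":0,"ax":0,"ay":0,"az":0,"gripper":0.3},{"dx":0,"dy":0,"dz":0,"ax":0,"ay":0,"az":0,"gripper":0.15},{"dx":0,"dy":0,"dz":0,"ax":0,"ay":0,"az":0,"gripper":0.1},{"dx":0,"dy":0,"dz":-0.3,"ax":0,"ay":0,"az":0,"gripper":0},{"dx":0,"dy":0,"dz":-0.7,"ax":0,"ay":0,"az":0,"gripper":0},{"dx":-0.5,"dy":0,"dz":-0.9,"ax":0,"ay":0,"az":0,"gripper":0},{"dx":-0.9,"dy":0,"dz":-0.7,"ax":0,"ay":0,"az":0,"gripper":0},{"dx":-0.8,"dy":0,"dz":0,"ax":0,"ay":0,"az":0,"gripper":0},{"dx":0,"dy":0,"dz":0,"ax":0,"ay":0,"az":0,"gripper":0}]'

```text
clock: 9.7
eef_pos: [525.1, 193.9, 280.1]
eef_rot: [3.14, -0.001, 1.255]
wrist_force: [-0.4, 0.2, -0.1]
finger_gap: 94.1
finger_force: 0.0
```

Run:
```python
from seat import *
c=shot("wrist"); cv2.imwrite("pics/w5.png",c["bgr"])
x,y=proj(c,[[556.9,291.6,175]])[0].astype(int); print(x,y,c["bgr"][y-30:y+40:10,x].tolist())
for t in (20,30,40): rep(c,(int(x),int(y)),175.,t)
plan(440,-314,213,1.36)
```

```text
317 106 [[167, 204, 233], [164, 202, 232], [161, 197, 231], [160, 197, 232], [161, 197, 232], [161, 198, 232], [161, 198, 232]]
(317, 106) 20 [279  71] [354 146] [556.6 291.8] [556.5 292.4] 1.256 [56.8 55.2] 2785
(317, 106) 30 [279  71] [355 146] [556.7 291.9] [556.9 292.3] 1.254 [56.7 55.9] 2807
(317, 106) 40 [279  71] [355 147] [556.8 291.7] [556.8 291.8] 1.252 [57.3 56. ] 2833
now [525.3 194.8 279.6] [ 3.140e+00 -1.000e-03  1.255e+00] gap 93.9 az total -0.6 then dx dy dz [-12.885   0.577   1.664]
```

jog_arm --commands '[{"dx":-1,"dy":0.04,"dz":0,"ax":0,"ay":0,"az":-0.6,"gripper":0},{"dx":-1,"dy":0.04,"dz":0,"ax":0,"ay":0,"az":0,"gripper":0},{"dx":-1,"dy":0.04,"dz":0,"ax":0,"ay":0,"az":0,"gripper":0},{"dx":-1,"dy":0.04,"dz":0,"ax":0,"ay":0,"az":0,"gripper":0},{"dx":-1,"dy":0.04,"dz":0,"ax":0,"ay":0,"az":0,"gripper":0},{"dx":-1,"dy":0.04,"dz":0,"ax":0,"ay":0,"az":0,"gripper":0},{"dx":-1,"dy":0.04,"dz":0,"ax":0,"ay":0,"az":0,"gripper":0},{"dx":-1,"dy":0.04,"dz":0,"ax":0,"ay":0,"az":0,"gripper":0}]'

```text
clock: 10.75
eef_pos: [467.3, -120.2, 278.7]
eef_rot: [3.141, -0.0, 1.362]
wrist_force: [-0.3, -0.2, 0.1]
finger_gap: 94.4
finger_force: 0.0
```

jog_arm --commands '[{"dx":-1,"dy":0.04,"dz":0,"ax":0,"ay":0,"az":0,"gripper":0},{"dx":-1,"dy":0.04,"dz":0,"ax":0,"ay":0,"az":0,"gripper":0},{"dx":-1,"dy":0.04,"dz":0.3,"ax":0,"ay":0,"az":0,"gripper":0},{"dx":-1,"dy":0.04,"dz":0.4,"ax":0,"ay":0,"az":0,"gripper":0},{"dx":-1,"dy":0.04,"dz":0.4,"ax":0,"ay":0,"az":0,"gripper":0},{"dx":-1,"dy":0.04,"dz":0.3,"ax":0,"ay":0,"az":0,"gripper":0},{"dx":-0.8,"dy":0,"dz":0.26,"ax":0,"ay":0,"az":0,"gripper":0},{"dx":0,"dy":0,"dz":0,"ax":0,"ay":0,"az":0,"gripper":0},{"dx":0,"dy":0,"dz":0,"ax":0,"ay":0,"az":0,"gripper":0}]'

```text
clock: 11.88
eef_pos: [420.6, -386.9, 212.3]
eef_rot: [3.142, -0.0, 1.362]
wrist_force: [0.2, -0.3, -0.2]
finger_gap: 94.2
finger_force: 0.0
```

```bash
python3 - <<'E'
from seat import *
c=shot("wrist")
x,y=proj(c,[[440,-314,16]])[0].astype(int); print(x,y)
for t in (20,30,40,50): rep(c,(int(x),int(y)),16.,t)
plan(440-12*cos(1.36),-314-12*sin(1.36),16,1.36)
E
python3 look.py w6
```

```text
321 146
(321, 146) 20 [50  0] [351 217] [ 320.2 -207.5] [ 298.7 -241.1] 0.765 [173.3 379.8] 36134
(321, 146) 30 [49  0] [352 217] [ 319.5 -206.7] [ 294.7 -243.8] 0.741 [178.2 379. ] 37879
(321, 146) 40 [49  0] [639 343] [ 517.4 -359.7] [ 872.9 -402.6] 2.956 [417.3 793.9] 140806
(321, 146) 50 [0 0] [639 343] [ 395. -335.] [ 402.9 -496.1] 1.385 [419.8 949.4] 221016
now [ 420.6 -386.7  212.5] [3.141 0.    1.362] gap 93.9 az total 0.01 then dx dy dz [1.579 0.093 4.912]
tan [327. 147.] [ 439.3 -315.3] [ 441.6 -313.8] 1.362 [56.4 55. ] 2381
tan [457. 137.] [ 578.7 -325.9] [ 578.1 -326.1] 1.998 [57.3 57.9] 2764
tan [524.  20.] [ 693.3 -210.8] [ 690.5 -218.3] -1.914 [39.8 38.1] 1266
blk [435.  16.] [ 585.2 -194.2] [ 585.4 -188. ] 1.933 [57.9 49.9] 2207
```

jog_arm --commands '[{"dx":0.8,"dy":0.045,"dz":0.5,"ax":0,"ay":0,"az":0,"gripper":0},{"dx":0.775,"dy":0.05,"dz":0.8,"ax":0,"ay":0,"az":0,"gripper":0},{"dx":0,"dy":0,"dz":0.9,"ax":0,"ay":0,"az":0,"gripper":0},{"dx":0,"dy":0,"dz":0.9,"ax":0,"ay":0,"az":0,"gripper":0},{"dx":0,"dy":0,"dz":0.9,"ax":0,"ay":0,"az":0,"gripper":0},{"dx":0,"dy":0,"dz":0.5,"ax":0,"ay":0,"az":0,"gripper":0},{"dx":0,"dy":0,"dz":0.41,"ax":0,"ay":0,"az":0,"gripper":0},{"dx":0,"dy":0,"dz":0,"ax":0,"ay":0,"az":0,"gripper":0},{"dx":0,"dy":0,"dz":0,"ax":0,"ay":0,"az":0,"gripper":0}]'

```text
clock: 13.1
eef_pos: [437.0, -326.7, 16.2]
eef_rot: [3.141, 0.0, 1.362]
wrist_force: [0.2, 0.3, 0.5]
finger_gap: 94.0
finger_force: 0.0
```

jog_arm --commands '[{"dx":0,"dy":0,"dz":0,"ax":0,"ay":0,"az":0,"gripper":0.3},{"dx":0,"dy":0,"dz":0,"ax":0,"ay":0,"az":0,"gripper":0.5},{"dx":0,"dy":0,"dz":0,"ax":0,"ay":0,"az":0,"gripper":0.6},{"dx":0,"dy":0,"dz":0,"ax":0,"ay":0,"az":0,"gripper":0.6},{"dx":0,"dy":0,"dz":0,"ax":0,"ay":0,"az":0,"gripper":0.6}]' --squeeze 15

```text
clock: 13.72
eef_pos: [436.7, -326.8, 15.7]
eef_rot: [3.141, 0.0, 1.361]
wrist_force: [1.0, 0.6, 0.6]
finger_gap: 55.8
finger_force: 15.0
```

jog_arm --commands '[{"dx":0,"dy":0,"dz":-0.4,"ax":0,"ay":0,"az":0,"gripper":0.6},{"dx":0,"dy":0,"dz":-0.9,"ax":0,"ay":0,"az":0,"gripper":0.6},{"dx":0,"dy":0,"dz":-1,"ax":0,"ay":0,"az":0.61,"gripper":0.6},{"dx":0.5,"dy":-0.1,"dz":-1,"ax":0,"ay":0,"az":0,"gripper":0.6},{"dx":0.7,"dy":-0.15,"dz":-1,"ax":0,"ay":0,"az":0,"gripper":0.6},{"dx":0.7,"dy":-0.15,"dz":-1,"ax":0,"ay":0,"az":0,"gripper":0.6},{"dx":0.7,"dy":-0.15,"dz":-0.9,"ax":0,"ay":0,"az":0,"gripper":0.6},{"dx":0.9,"dy":-0.14,"dz":-0.4,"ax":0,"ay":0,"az":0,"gripper":0.6},{"dx":1,"dy":-0.14,"dz":0,"ax":0,"ay":0,"az":0,"gripper":0.6},{"dx":1,"dy":-0.14,"dz":0,"ax":0,"ay":0,"az":0,"gripper":0.6}]'

```text
clock: 14.98
eef_pos: [468.0, -104.3, 280.9]
eef_rot: [3.14, -0.0, 1.255]
wrist_force: [-0.2, -0.3, -1.0]
finger_gap: 56.0
finger_force: 15.0
```

jog_arm --commands '[{"dx":1,"dy":-0.14,"dz":0,"ax":0,"ay":0,"az":0,"gripper":0.6},{"dx":1,"dy":-0.14,"dz":0,"ax":0,"ay":0,"az":0,"gripper":0.6},{"dx":1,"dy":-0.14,"dz":0,"ax":0,"ay":0,"az":0,"gripper":0.6},{"dx":1,"dy":-0.14,"dz":0,"ax":0,"ay":0,"az":0,"gripper":0.6},{"dx":1,"dy":-0.14,"dz":0,"ax":0,"ay":0,"az":0,"gripper":0.6},{"dx":1,"dy":-0.14,"dz":0,"ax":0,"ay":0,"az":0,"gripper":0.6},{"dx":0.9,"dy":-0.14,"dz":0,"ax":0,"ay":0,"az":0,"gripper":0.6},{"dx":0.68,"dy":0,"dz":0,"ax":0,"ay":0,"az":0,"gripper":0.6},{"dx":0,"dy":0,"dz":0,"ax":0,"ay":0,"az":0,"gripper":0.6},{"dx":0,"dy":0,"dz":0,"ax":0,"ay":0,"az":0,"gripper":0.6}]'

```text
clock: 16.23
eef_pos: [524.9, 194.2, 280.2]
eef_rot: [3.141, -0.0, 1.255]
wrist_force: [0.7, -0.2, -0.9]
finger_gap: 55.7
finger_force: 15.0
```

```bash
cat > held.py <<'E'
from seat import *
c=shot("wrist"); s=manip.read_state(); z=s["eef_pos"][2]
g=c["bgr"].astype(int).sum(2); D=np.abs(np.diff(g,axis=0))
for x in (285,318,350):
    far=[(y,int(D[y,x])) for y in range(185,235) if D[y,x]>45]; near=[(y,int(D[y,x])) for y in range(300,340) if D[y,x]>45]
    print(x,far,near)
y0=[y for y in range(300,340) if D[y,318]>60]
print(tcol(plane(c,[[318.,y+.5] for y in range(204,216,2)],z),s)[:,0],tcol(plane(c,[[318.,y+.5] for y in range(318,330,2)],z),s)[:,0])
x,y=proj(c,[[556.9,291.6,175]])[0].astype(int)
for t in (30,40): rep(c,(int(x),int(y)),175.,t)
print(s["eef_pos"],s["eef_rot"])
cv2.imwrite("pics/held.png",c["bgr"])
E
python3 held.py
```

```text
285 [(208, 70), (216, 78), (218, 171), (219, 163), (233, 51)] [(322, 86), (323, 130)]
318 [(206, 82), (207, 47), (209, 171), (210, 124)] [(323, 129)]
350 [(218, 211), (219, 162)] [(303, 93), (304, 54), (308, 104), (316, 107), (318, 80), (322, 49), (323, 74)]
[44.1 43.2 42.2 41.3 40.3 39.4] [-13.4 -14.6 -15.7 -16.8 -18.  -19.1]
(317, 106) 30 [280  71] [355 147] [556.8 291.6] [556.7 291.7] 1.254 [57.5 55.3] 2806
(317, 106) 40 [280  71] [355 148] [556.7 291.5] [556.5 291. ] 1.252 [58.2 55.3] 2828
[524.94985485 193.94299675 280.17504635] [ 3.14123073e+00 -1.14287172e-04  1.25411441e+00]
```

```bash
python3 -c "
from h import *
plan(552.6,278.9,200,1.254)"
```

```text
now [524.9 193.9 280.2] [ 3.141 -0.     1.254] gap 55.4 az total 0.0 then dx dy dz [ 2.234 -0.005  2.004]
```

jog_arm --commands '[{"dx":0.56,"dy":0,"dz":0,"ax":0,"ay":0,"az":0,"gripper":0.6},{"dx":0.56,"dy":0,"dz":0,"ax":0,"ay":0,"az":0,"gripper":0.6},{"dx":0.56,"dy":0,"dz":0,"ax":0,"ay":0,"az":0,"gripper":0.6},{"dx":0.55,"dy":0,"dz":0.4,"ax":0,"ay":0,"az":0,"gripper":0.6},{"dx":0,"dy":0,"dz":0.9,"ax":0,"ay":0,"az":0,"gripper":0.6},{"dx":0,"dy":0,"dz":0.7,"ax":0,"ay":0,"az":0,"gripper":0.6},{"dx":0,"dy":0,"dz":0,"ax":0,"ay":0,"az":0,"gripper":0.6},{"dx":0,"dy":0,"dz":0,"ax":0,"ay":0,"az":0,"gripper":0.6}]'

```text
clock: 17.27
eef_pos: [553.4, 279.2, 201.5]
eef_rot: [3.14, -0.001, 1.254]
wrist_force: [-0.1, -0.6, 0.1]
finger_gap: 55.9
finger_force: 15.0
```

```bash
python3 -c "
from h import *
plan(552.6,278.9,185.5,1.254)
c=shot('wrist'); cv2.imwrite('pics/w7.png',c['bgr'][180:340,200:440].repeat(3,0).repeat(3,1))"
```

```text
now [553.4 279.2 201.5] [ 3.140e+00 -1.000e-03  1.254e+00] gap 55.9 az total 0.0 then dx dy dz [-0.014 -0.016  0.399]
```

View pics/w7.png

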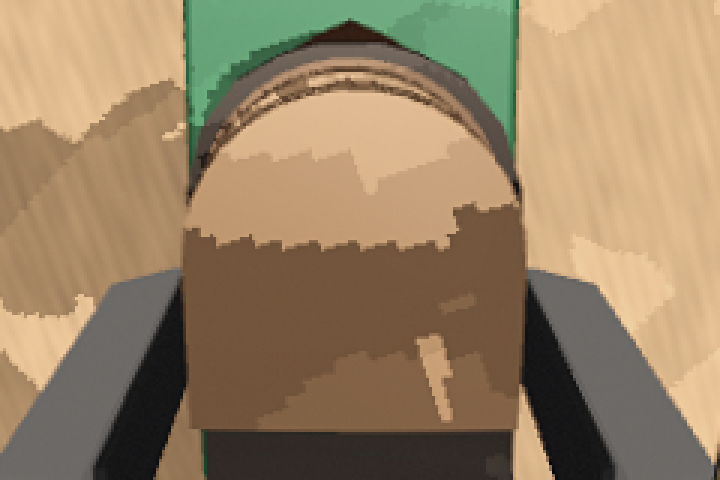

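The held lift hovers squarely above the first one: both share a centre at crop column 354, and the first lift's rim shows evenly behind it. I'm lowering it now.

jog_arm --commands '[{"dx":-0.014,"dy":0,"dz":0.2,"ax":0,"ay":0,"az":0,"gripper":0.6},{"dx":0,"dy":0,"dz":0.1,"ax":0,"ay":0,"az":0,"gripper":0.6},{"dx":0,"dy":0,"dz":0.06,"ax":0,"ay":0,"az":0,"gripper":0.6},{"dx":0,"dy":0,"dz":0.03,"ax":0,"ay":0,"az":0,"gripper":0.6},{"dx":0,"dy":0,"dz":0,"ax":0,"ay":0,"az":0,"gripper":0.6},{"dx":0,"dy":0,"dz":0,"ax":0,"ay":0,"az":0,"gripper":0.6}]'

```text
clock: 18.08
eef_pos: [552.7, 279.0, 184.7]
eef_rot: [3.141, -0.0, 1.255]
wrist_force: [-3.0, -1.0, 5.5]
finger_gap: 55.8
finger_force: 15.0
```

jog_arm --commands '[{"dx":0,"dy":0,"dz":0,"ax":0,"ay":0,"az":0,"gripper":0.38},{"dx":0,"dy":0,"dz":0,"ax":0,"ay":0,"az":0,"gripper":0.3},{"dx":0,"dy":0,"dz":0,"ax":0,"ay":0,"az":0,"gripper":0.15},{"dx":0,"dy":0,"dz":0,"ax":0,"ay":0,"az":0,"gripper":0.1},{"dx":0,"dy":0,"dz":-0.3,"ax":0,"ay":0,"az":0,"gripper":0},{"dx":0,"dy":0,"dz":-0.7,"ax":0,"ay":0,"az":0,"gripper":0},{"dx":-0.5,"dy":0,"dz":-0.8,"ax":0,"ay":0,"az":0,"gripper":0},{"dx":-0.9,"dy":0,"dz":-0.6,"ax":0,"ay":0,"az":0,"gripper":0},{"dx":-0.8,"dy":0,"dz":0,"ax":0,"ay":0,"az":0,"gripper":0},{"dx":0,"dy":0,"dz":0,"ax":0,"ay":0,"az":0,"gripper":0}]'

```text
clock: 19.32
eef_pos: [525.3, 194.1, 281.7]
eef_rot: [3.14, -0.001, 1.253]
wrist_force: [0.2, -0.3, 1.2]
finger_gap: 94.0
finger_force: 0.0
```

Run:
```python
from seat import *
c=shot("wrist"); cv2.imwrite("pics/w8.png",c["bgr"])
x,y=proj(c,[[556.9,291.6,185]])[0].astype(int)
for t in (20,30,40): rep(c,(int(x),int(y)),185.,t)
yw=1.937; plan(585.3-82*cos(yw),-187-82*sin(yw),213,yw)
```

```text
(316, 105) 20 [0 0] [560 308] [468.9 315.8] [281.7 394.1] -0.443 [253.1 560.1] 64534
(316, 105) 30 [0 0] [566 337] [451.3 301.6] [270.3 373.8] -0.382 [318.8 563.4] 88013
(316, 105) 40 [0 0] [566 337] [449.7 300.1] [269.9 373.3] -0.384 [320.1 563.7] 89702
now [525.4 195.  281.2] [ 3.141e+00 -1.000e-03  1.254e+00] gap 93.9 az total -3.91 then dx dy dz [-11.504  -2.022   1.704]
```

```bash
python3 -c "
import cv2; i=cv2.imread('pics/w8.png'); cv2.imwrite('pics/w8c.png',cv2.resize(i[50:200,220:420],None,fx=4,fy=4,interpolation=0))"
```

```text
(no output)
```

View pics/w8c.png

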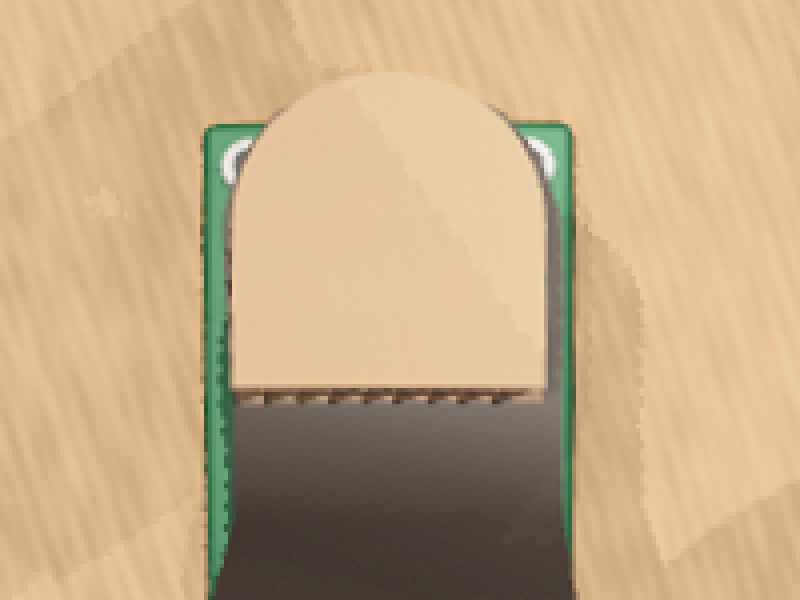

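jog_arm --commands '[{"dx":0,"dy":0,"dz":0,"ax":0,"ay":0,"az":-0.98,"gripper":0},{"dx":0,"dy":0,"dz":0,"ax":0,"ay":0,"az":-0.98,"gripper":0},{"dx":0,"dy":0,"dz":0,"ax":0,"ay":0,"az":-0.98,"gripper":0},{"dx":0,"dy":0,"dz":0,"ax":0,"ay":0,"az":-0.97,"gripper":0},{"dx":-0.95,"dy":-0.168,"dz":0,"ax":0,"ay":0,"az":0,"gripper":0},{"dx":-0.95,"dy":-0.168,"dz":0,"ax":0,"ay":0,"az":0,"gripper":0},{"dx":-0.96,"dy":-0.168,"dz":0,"ax":0,"ay":0,"az":0,"gripper":0},{"dx":-0.96,"dy":-0.168,"dz":0,"ax":0,"ay":0,"az":0,"gripper":0},{"dx":-0.96,"dy":-0.168,"dz":0,"ax":0,"ay":0,"az":0,"gripper":0},{"dx":-0.96,"dy":-0.168,"dz":0,"ax":0,"ay":0,"az":0,"gripper":0}]'

```text
clock: 20.62
eef_pos: [570.6, -33.9, 280.2]
eef_rot: [3.142, -0.0, 1.938]
wrist_force: [0.6, 0.6, 0.2]
finger_gap: 93.8
finger_force: 0.0
```

jog_arm --commands '[{"dx":-0.96,"dy":-0.168,"dz":0,"ax":0,"ay":0,"az":0,"gripper":0},{"dx":-0.96,"dy":-0.168,"dz":0,"ax":0,"ay":0,"az":0,"gripper":0},{"dx":-0.96,"dy":-0.168,"dz":0.4,"ax":0,"ay":0,"az":0,"gripper":0},{"dx":-0.96,"dy":-0.168,"dz":0.5,"ax":0,"ay":0,"az":0,"gripper":0},{"dx":-0.96,"dy":-0.168,"dz":0.5,"ax":0,"ay":0,"az":0,"gripper":0},{"dx":-0.96,"dy":-0.168,"dz":0.3,"ax":0,"ay":0,"az":0,"gripper":0},{"dx":0,"dy":0,"dz":0,"ax":0,"ay":0,"az":0,"gripper":0},{"dx":0,"dy":0,"dz":0,"ax":0,"ay":0,"az":0,"gripper":0}]'

```text
clock: 21.62
eef_pos: [615.4, -262.0, 212.2]
eef_rot: [3.141, -0.0, 1.938]
wrist_force: [0.6, 0.2, 0.5]
finger_gap: 94.1
finger_force: 0.0
```

```bash
python3 look.py w9; python3 -c "
from h import *
yw=1.937; plan(585.3-13*cos(yw),-187-13*sin(yw),15.5,yw)"
```

```text
tan [264. 252.] [ 572.5 -307.8] [ 566.3 -290.7] 1.942 [53.6 20.2] 763
tan [575. 251.] [ 924.4 -175.8] [ 920.2 -161. ] 1.584 [53.6 29.3] 688
tan [409. 200.] [ 693.1 -210.3] [ 690.4 -218.4] -1.896 [38.9 37.6] 1269
tan [607. 167.] [927.9 -58. ] [913.9 -50.5] 1.992 [67.7 35.1] 782
blk [493. 173.] [ 757.6 -148. ] [ 774.8 -143.3] -2.753 [65.3 65.9] 1662
blk [324. 141.] [ 585.7 -188.9] [ 586.8 -185.7] 1.938 [55.2 55.8] 2375
now [ 615.4 -261.8  212.6] [3.141 0.    1.938] gap 94.3 az total 0.01 then dx dy dz [ 1.69  -0.033  4.927]
```

jog_arm --commands '[{"dx":0.85,"dy":-0.02,"dz":0.5,"ax":0,"ay":0,"az":0,"gripper":0},{"dx":0.85,"dy":-0.013,"dz":0.8,"ax":0,"ay":0,"az":0,"gripper":0},{"dx":0,"dy":0,"dz":0.9,"ax":0,"ay":0,"az":0,"gripper":0},{"dx":0,"dy":0,"dz":0.9,"ax":0,"ay":0,"az":0,"gripper":0},{"dx":0,"dy":0,"dz":0.9,"ax":0,"ay":0,"az":0,"gripper":0},{"dx":0,"dy":0,"dz":0.5,"ax":0,"ay":0,"az":0,"gripper":0},{"dx":0,"dy":0,"dz":0.43,"ax":0,"ay":0,"az":0,"gripper":0},{"dx":0,"dy":0,"dz":0,"ax":0,"ay":0,"az":0,"gripper":0},{"dx":0,"dy":0,"dz":0,"ax":0,"ay":0,"az":0,"gripper":0}]'

```text
clock: 22.8
eef_pos: [589.7, -200.0, 15.4]
eef_rot: [3.141, 0.001, 1.937]
wrist_force: [-0.1, 0.2, 0.0]
finger_gap: 93.7
finger_force: 0.0
```

jog_arm --commands '[{"dx":0,"dy":0,"dz":0,"ax":0,"ay":0,"az":0,"gripper":0.3},{"dx":0,"dy":0,"dz":0,"ax":0,"ay":0,"az":0,"gripper":0.5},{"dx":0,"dy":0,"dz":0,"ax":0,"ay":0,"az":0,"gripper":0.6},{"dx":0,"dy":0,"dz":0,"ax":0,"ay":0,"az":0,"gripper":0.6},{"dx":0,"dy":0,"dz":0,"ax":0,"ay":0,"az":0,"gripper":0.6}]' --squeeze 15

```text
clock: 23.42
eef_pos: [589.3, -200.0, 14.9]
eef_rot: [3.142, 0.0, 1.937]
wrist_force: [0.6, -0.6, 1.0]
finger_gap: 55.6
finger_force: 15.0
```

jog_arm --commands '[{"dx":0,"dy":0,"dz":-0.4,"ax":0,"ay":0,"az":0,"gripper":0.6},{"dx":0,"dy":0,"dz":-0.9,"ax":0,"ay":0,"az":0,"gripper":0.6},{"dx":0,"dy":0,"dz":-1,"ax":0,"ay":0,"az":0,"gripper":0.6},{"dx":0,"dy":0,"dz":-1,"ax":0,"ay":0,"az":0.7,"gripper":0.6},{"dx":0,"dy":0,"dz":-1,"ax":0,"ay":0,"az":0.8,"gripper":0.6},{"dx":0,"dy":0,"dz":-1,"ax":0,"ay":0,"az":0.8,"gripper":0.6},{"dx":0,"dy":0,"dz":-1,"ax":0,"ay":0,"az":0.8,"gripper":0.6},{"dx":0,"dy":0,"dz":-0.57,"ax":0,"ay":0,"az":0.81,"gripper":0.6},{"dx":0,"dy":0,"dz":0,"ax":0,"ay":0,"az":0,"gripper":0.6}]'

```text
clock: 24.55
eef_pos: [589.5, -200.0, 292.1]
eef_rot: [3.138, 0.0, 1.256]
wrist_force: [0.3, 0.9, -0.1]
finger_gap: 55.7
finger_force: 15.0
```

jog_arm --commands '[{"dx":0.6,"dy":-0.3,"dz":0,"ax":0,"ay":0,"az":0,"gripper":0.6},{"dx":0.85,"dy":-0.45,"dz":0,"ax":0,"ay":0,"az":0,"gripper":0.6},{"dx":0.85,"dy":-0.45,"dz":0,"ax":0,"ay":0,"az":0,"gripper":0.6},{"dx":0.85,"dy":-0.45,"dz":0,"ax":0,"ay":0,"az":0,"gripper":0.6},{"dx":0.85,"dy":-0.45,"dz":0,"ax":0,"ay":0,"az":0,"gripper":0.6},{"dx":0.85,"dy":-0.45,"dz":0,"ax":0,"ay":0,"az":0,"gripper":0.6},{"dx":0.85,"dy":-0.45,"dz":0,"ax":0,"ay":0,"az":0,"gripper":0.6},{"dx":0.85,"dy":-0.45,"dz":0,"ax":0,"ay":0,"az":0,"gripper":0.6},{"dx":0.85,"dy":-0.45,"dz":0,"ax":0,"ay":0,"az":0,"gripper":0.6},{"dx":0.8,"dy":-0.4,"dz":0,"ax":0,"ay":0,"az":0,"gripper":0.6}]'

```text
clock: 25.8
eef_pos: [526.9, 166.4, 288.6]
eef_rot: [-3.14, 0.001, 1.259]
wrist_force: [0.1, -0.4, 0.3]
finger_gap: 55.9
finger_force: 15.0
```

jog_arm --commands '[{"dx":0.67,"dy":-0.29,"dz":0,"ax":0,"ay":0,"az":0,"gripper":0.6},{"dx":0,"dy":0,"dz":0,"ax":0,"ay":0,"az":0,"gripper":0.6},{"dx":0,"dy":0,"dz":0,"ax":0,"ay":0,"az":0,"gripper":0.6}]'

```text
clock: 26.18
eef_pos: [524.9, 193.6, 289.0]
eef_rot: [-3.141, 0.001, 1.256]
wrist_force: [0.3, -0.0, 0.0]
finger_gap: 55.7
finger_force: 15.0
```

Run:
```python
from seat import *
c=shot("wrist"); s=manip.read_state(); cv2.imwrite("pics/w10.png",c["bgr"])
print(s["eef_pos"],s["eef_rot"],s["finger_gap"])
q=proj(c,[[556.9,291.6,185]])[0]; print(q)
cv2.imwrite("pics/w10c.png",cv2.resize(c["bgr"][50:340,220:420],None,fx=2,fy=2,interpolation=0))
```

```text
[525.01505317 193.44839968 289.2569921 ] [-3.14115409e+00  4.73902288e-04  1.25542015e+00] 56.102537304433675
[317.97821943 105.88483162]
```

View pics/w10c.png

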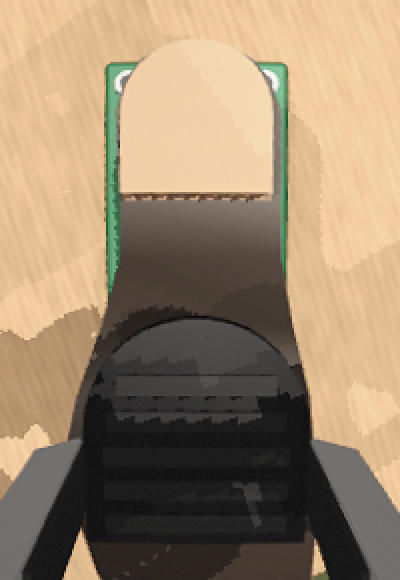

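Run:
```python
from seat import *
c=shot("wrist"); s=manip.read_state(); z=s["eef_pos"][2]
P=plane(c,[[280,146],[357,146],[318.5,69.5]],185.); m=(P[0]+P[1])/2; e=P[1]-P[0]; yaw=atan2(e[1],e[0])+pi/2; u=np.array([cos(yaw),sin(yaw)])
print("lift2 yaw",yaw, "from breast",m+30*u,"from tip",P[2]-28*u,"w",np.hypot(*e))
g=c["bgr"].astype(int).sum(2)
print([int(v) for v in g[202:216,318]],[int(v) for v in g[314:328,318]])
print(tcol(plane(c,[[318,209.5],[318,211],[262.,321],[318,321],[374,321]],z-1.2),s))
plan(552.8,279.0,210,1.254)
```

```text
lift2 yaw 1.2552241065196843 from breast [557.6456956  291.62733661] from tip [557.4895469  291.08809073] w 56.5430313074938
[194, 195, 197, 196, 192, 141, 30, 124, 256, 245, 239, 240, 238, 236] [105, 106, 95, 71, 79, 80, 70, 83, 100, 113, 112, 111, 110, 109]
[[ 41.5  -0. ]
 [ 40.8  -0. ]
 [-15.8 -28.7]
 [-15.5   0. ]
 [-15.8  28.7]]
now [525.1 193.4 289.4] [-3.141  0.     1.255] gap 55.8 az total 0.0 then dx dy dz [ 2.25  -0.009  1.985]
```

jog_arm --commands '[{"dx":0.56,"dy":0,"dz":0,"ax":0,"ay":0,"az":0,"gripper":0.6},{"dx":0.56,"dy":0,"dz":0,"ax":0,"ay":0,"az":0,"gripper":0.6},{"dx":0.56,"dy":0,"dz":0,"ax":0,"ay":0,"az":0,"gripper":0.6},{"dx":0.56,"dy":0,"dz":0.4,"ax":0,"ay":0,"az":0,"gripper":0.6},{"dx":0,"dy":0,"dz":0.7,"ax":0,"ay":0,"az":0,"gripper":0.6},{"dx":0,"dy":0,"dz":0.5,"ax":0,"ay":0,"az":0,"gripper":0.6},{"dx":0,"dy":0,"dz":0.3,"ax":0,"ay":0,"az":0,"gripper":0.6},{"dx":0,"dy":0,"dz":0.2,"ax":0,"ay":0,"az":0,"gripper":0.6},{"dx":0,"dy":0,"dz":0,"ax":0,"ay":0,"az":0,"gripper":0.6},{"dx":0,"dy":0,"dz":0,"ax":0,"ay":0,"az":0,"gripper":0.6}]'

```text
clock: 27.52
eef_pos: [553.1, 279.5, 206.4]
eef_rot: [3.141, -0.001, 1.255]
wrist_force: [0.8, -0.7, -0.5]
finger_gap: 55.6
finger_force: 15.0
```

```bash
python3 -c "
from h import *
plan(552.8,278.5,203,1.254)
c=shot('wrist'); cv2.imwrite('pics/w11.png',c['bgr'][180:340,200:440].repeat(3,0).repeat(3,1))"
```

```text
now [553.1 279.5 206.4] [ 3.141e+00 -1.000e-03  1.255e+00] gap 55.6 az total 0.0 then dx dy dz [-0.026  0.     0.085]
```

View pics/w11.png

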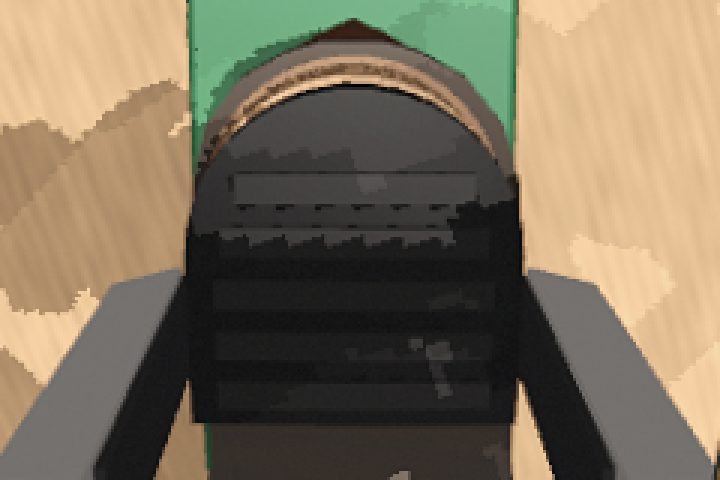

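The top piece hovers centred over the stack, with the tan lift rims showing evenly behind its round edge at crop rows 60–85. One small trim of -1 mm in x and 3 mm down remains, then hand in.

jog_arm --commands '[{"dx":-0.025,"dy":0,"dz":0.04,"ax":0,"ay":0,"az":0,"gripper":0.6},{"dx":0,"dy":0,"dz":0.03,"ax":0,"ay":0,"az":0,"gripper":0.6},{"dx":0,"dy":0,"dz":0,"ax":0,"ay":0,"az":0,"gripper":0.6},{"dx":0,"dy":0,"dz":0,"ax":0,"ay":0,"az":0,"gripper":0.6},{"dx":0,"dy":0,"dz":0,"ax":0,"ay":0,"az":0,"gripper":0.6},{"dx":0,"dy":0,"dz":0,"ax":0,"ay":0,"az":0,"gripper":0.6}]'

```text
clock: 28.32
eef_pos: [552.6, 278.6, 202.9]
eef_rot: [3.142, -0.0, 1.255]
wrist_force: [-2.1, -0.7, -0.8]
finger_gap: 55.7
finger_force: 15.0
```

```bash
python3 -c "
from h import *
s=manip.read_state(); print(s['eef_pos'],s['finger_force'],s['wrist_force'])
if 200<s['eef_pos'][2]<207: print(job.sign_off())"
```

```text
[552.55081361 278.55482275 202.86696007] 14.99868705868721 [-2.12042293 -0.74437046 -0.76627976]
the job is handed in; nothing more can be done
None
```

I stacked two lifts squarely on the heel seat and handed the job in at about 28 s, with the top piece held level about 8–9 mm above them and the third lift not touched; the hand-in gave no pass or fail result.

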